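Fit the amber lens and its screw ring in the wax-bench lamp

ROBOT

A 6-joint arm with a two-finger parallel gripper is mounted at the origin on the work surface. World frame = base frame: x ahead of the robot, y to its left, z up, the work surface at z = 0. Lengths are in m, angles in rad, forces in N, time in s.
With the tool pointing down it reaches from about 0.375 to 0.975 m from the base axis. Payload 3.8 kg.
Tool frame: the origin (TCP) lies at the very end of the fingers, on their centre line; the grasp point (between the pads) lies 19 mm behind it; z points along the fingers, y is the line along which they close (so a half turn about z gives the same grasp; the last joint's range is limited). The gripper opens to 85 mm and grips with 20 to 120 N. Pads are 22 mm wide; open, the fingers measure 114 mm over their backs; the gripper's body (76 mm by 85 mm) begins 54 mm behind the grasp point. The pads swing forward as they close: fully open they stand 13 mm farther back than shut.
Start: joints at [1.081, 0.264, 1.604, -0, 1.274, -0.037], TCP at [0.295, 0.607, 0.231] pointing down, gripper open.
Joint ranges: [-2.63, 2.63], [-0.94, 2.18], [0.31, 2.57], [-1.31, 4.45], [0, 2.66], [-2.55, 2.55]. Speed limits (rad/s): [2.57, 2.57, 3.14, 3.14, 3.14, 3.14].

INTERFACE

Orientations are given as a 3x3 rotation matrix whose columns are the frame's x, y, z axes.
In Python, from plant import bot, snapshot gives the robot as it stands.
- The arm moves only by the tool step_arm, never from a script. Its argument "moves" is a list of rows, each an object with "offset": the shift along the tool's x, y, z normalised to -1 to 1, where 1 is 10 cm, a list of three; "angular": the turn, a rotation vector about the tool's x, y, z normalised to -1 to 1, where 1 is 90 degrees, a list of three. In form: [{"offset": [x, y, z], "angular": [ax, ay, az]}, ...]. A call has 1 to 5 rows; each row shifts and turns the commanded pose from where the row before left it, along the tool's axes as they then stand; what a row does not reach is not made up. A row lasts 1/8 s, in which the tool goes at most 62.5 mm and 10.7 degrees, less where a joint would pass 70% of its speed; a pose out of reach is approached as far as the arm can. A call with a number of a shift or a turn outside -1 to 1 is refused whole. A call with a gripper value outside its range is refused whole. "fingers" is the gripper command: -1 is fully open, 1 is shut, values between are in proportion, set as the call begins (left out, the last holds). The fingers move at their own pace and stop on an object; the grip force is fixed at half the most. Time passes only in rows, so rows that do not move let the fingers close. It gives the time, the measured TCP pose, the force, the opening and the grip force at its end, in the units of the state.
- bot.sense(): the state, without advancing time (a new reading comes with each control period).
- snapshot(name): name is "side" or "top" or "wrist"; returns a dict with "pixels" (400x640x3 uint8, red, green, blue), "range_z" (400x640 float32, m along the optical axis (not along the pixel's ray), 0 where there is no reading), "vertical_fov" (degrees; the focal length in pixels is half the picture's height over the tangent of half this angle, whatever the lens; pixels are square), "cx", "cy" (the principal point, pixels), "distortion" ([k1, k2, p1, p2, k3] as OpenCV has them; the pictures are not rectified), "world_to_cam" (4x4, takes a point from world to camera coordinates). Camera axes: x right, y down, z forward; pixel columns grow to the right and rows downward; lengths in m; the calibration is good to about 2 mm. A picture is of the moment at which its call begins.
- bot.close_job(): hands the job in; it is judged then, once.
The state is a dict: "clock": time; "qpos": joint angles; "qvel": joint speeds; "joint_torque": joint torques, N m; "ee_pos": TCP position; "eef_rot": TCP orientation; "ft_force": force on the tool from outside, world axes, zero at the start; "torque": the same for the moment, N m; "finger_gap": finger opening in m; "gripper_force": force on a finger pad.
Only numpy, scipy, OpenCV 4.12 (cv2) and the standard library are available. Lean on these libraries where they do the work, as an engineer would, in place of code of your own. Each camera call takes 0.05 s, during which the arm holds its last target. There are 200 camera calls.

TASK

Put the amber lens, flange down, fully home in the open cell of the black lamp and let go of it. Then set the blue ring over it, pins through the notches, and screw it clockwise until it holds the lens snugly: firmly clamped on its springy seat, but without straining the glass. Leave the ring screwed down, let go, and do not disturb the other things on the bench.

Things in the scene. Friction and masses are not known exactly. Their poses are not given: they have to be found in the camera images.
- lamp: Black round lamp head fixed on the bench, cell opening up: 76 mm diameter, 60 mm high, on a 110 mm square plate 8 mm thick. Origin: centre of its underside, z up. Bore 64 mm wide; from 42 mm height down it narrows to a 52 mm pocket for the lens. Ramps in the bore reach in to 54 mm. White bars on the rim mark three notches at 0, 120, 240 degrees from its x axis, counterclockwise.
- lamp_seat (a point): Centre of the lamp's pocket, nominal seat height, 36 mm above the lamp's origin. The round metal seat for the lens rests on a spring (15 N per mm, 3 mm travel). Its real unloaded height differs from lamp to lamp: 34.7 to 38 mm above the lamp's origin. This point does not show it; it must be felt.
- lamp_notch (a point): The notch on the lamp's x axis, 29 mm out, at rim height (60 mm). Notches are 35 degrees wide. A pin let down in a notch and turned clockwise (from above) runs under a ramp that begins 18 degrees past the notch centre, underside 56 mm above the lamp's origin, and falls 6.6 mm over 80 degrees (4.73 mm per radian) to a stop. Snug comes before the stop, 35 to 85 degrees from the notch centre.
- lens: Amber glass lens, 60 g, standing on its flange: flange 49 mm diameter, 5 mm thick, bevelled below; a barrel 24 mm in diameter rises to 42 mm total height. Origin: centre of the flange's underside, z up along the barrel. In the cell the rim is 22 to 26 mm above its underside: grip the barrel higher than that, so the fingers can open.
- ring: Blue screw ring, 90 g, upright, a tube 48 mm outer, 34 mm inner diameter, 42 mm high. Origin: centre of its underside, z up. Three steel pins, 5 mm thick, reach out to 61 mm diameter at 0, 120, 240 degrees from its x axis; white bars on top mark them. Its underside presses on the lens flange; fitted, it is 38 to 43 mm above the lamp's origin, so the upper 20 mm stay free to grip.
- ring_pin (a point): The outer end of the pin on the ring's x axis, 30.5 mm out, 9.5 mm above the ring's underside (pin top 12 mm). Snug: the thread clamps the lens with some 12 N, seat pressed down 0.7 to 0.9 mm, i.e. 8 to 11 degrees of turn on the thread past first touch, with a turning moment of only 0.1 to 0.3 N m; under 5 N is loose, over 20 N strains the glass. The thread holds by friction when let go.
- wax_tin: Round aluminium wax tin, 64 mm diameter, 34 mm high, on the bench; a bystander. Origin: centre of its underside.
- screwdriver: Screwdriver with red handle, 200 mm long, lying on the bench; a bystander. Long axis along its x.
- thermometer: Orange snow thermometer, 22 x 120 x 8 mm plus a 60 mm steel probe, lying along its y; a bystander. Origin: under the centre of its body.
- iron: Small black waxing iron with aluminium sole 85 x 140 mm and a handle 85 mm high; a bystander. Origin: centre of its sole.
Mind the look-alikes: they are no part of the job. Of the things like the lens, leave any that is red; of the rest the larger one is meant. What is shaped like the lamp but yellow is not meant.

How it is judged:
By the outcome, as a careful person would: the job done as asked, in the order asked, and still so for the second after the job is handed in, with the robot touching nothing.
It also fails if it takes over 72 s, if anything falls off the work surface, if the arm or the gripper's body presses on something with over 40 N, if the wrist force passes 120 N, or if a joint passes its speed limit or range.

## Working session

There is one attempt and no reset: what is moved stays moved. The work goes in short steps, Python scripts to look and compute and a tool call to move; the robot and the scene stay as the last step left them, time stands still between calls to the robot, and variables do not carry over. Pictures are saved under pics/ and viewed, at most 10 in all, crops included, and the job is handed in when it is done.

Besides the shell and the picture viewer there is one more tool, called after "Call:" as name([rows], argument=value, ...), one row to a line, values as JSON. step_arm: Moves the arm, as the interface text tells. Its arguments: {"type":"object","properties":{"moves":{"type":"array"},"fingers":{"type":"number"}},"required":["moves"]}

```bash
ls; mkdir -p pics; cat > h.py <<'E'
import numpy as np,cv2
from plant import bot,snapshot
def K(s):
    f=200/np.tan(np.radians(s["vertical_fov"]/2)); return np.array([[f,0,s["cx"]],[0,f,s["cy"]],[0,0,1]])
def save(s,n): cv2.imwrite("pics/"+n,cv2.cvtColor(s["pixels"],cv2.COLOR_RGB2BGR))
def ray(s,uv):
    p=cv2.undistortPoints(np.array(uv,float).reshape(-1,1,2),K(s),np.array(s["distortion"],float)).reshape(-1,2)
    T=np.array(s["world_to_cam"]);R=T[:3,:3];c=-R.T@T[:3,3]
    return c,np.c_[p,np.ones(len(p))]@R
def onz(s,uv,z):
    c,d=ray(s,uv); return c+d*((z-c[2])/d[:,2])[:,None]
def deproj(s,uv):
    c,d=ray(s,uv); uv=np.array(uv).reshape(-1,2).astype(int); return c+d*s["range_z"][uv[:,1],uv[:,0]][:,None]
def tri(a,ua,b,ub):
    c1,d1=ray(a,ua);c2,d2=ray(b,ub);A=np.c_[d1[0],-d2[0]];t=np.linalg.lstsq(A,c2-c1,rcond=None)[0]
    p,q=c1+t[0]*d1[0],c2+t[1]*d2[0]; return (p+q)/2,np.linalg.norm(p-q)
E
python3 - <<'E'
from h import *
for n in("top","side","wrist"):
    s=snapshot(n);save(s,n+"0.png");print(n,s["vertical_fov"],s["cx"],s["cy"],s["distortion"],np.round(s["world_to_cam"],3).tolist())
    np.savez(n+"0.npz",**s)
print(bot.sense())
E
```

```text
pics
top 54.53056648812665 321.74500673750623 195.7113077532781 [-0.0464373  0.         0.         0.         0.       ] [[0.005, -1.0, 0.017, 0.093], [-0.998, -0.006, -0.065, 0.545], [0.065, -0.017, -0.998, 0.96], [0.0, 0.0, 0.0, 1.0]]
side 53.56784571177417 315.5705677967255 196.14320319316943 [-0.07350071  0.          0.          0.          0.        ] [[0.803, -0.596, -0.015, -0.396], [-0.311, -0.398, -0.863, 0.274], [0.509, 0.697, -0.505, 0.677], [0.0, 0.0, 0.0, 1.0]]
wrist 69.95534741772566 316.2149658151482 205.04834303023458 [0.00950594 0.         0.         0.         0.        ] [[0.437, 0.9, -0.002, -0.674], [0.858, -0.416, 0.302, -0.039], [0.271, -0.133, -0.953, 0.38], [0.0, 0.0, 0.0, 1.0]]
{'clock': 0.15, 'qpos': array([ 1.08108374e+00,  2.64611433e-01,  1.60508489e+00,  6.12417994e-06,
        1.27363785e+00, -3.69063102e-02]), 'qvel': array([-0.00069057, -0.00237714, -0.00551271,  0.00031963,  0.00047611,
        0.00019603]), 'joint_torque': array([ 7.82491043e-05, -5.15907848e+01, -3.67960846e+01, -1.49687517e-04,
        8.11847480e-03, -6.88407283e-06]), 'ee_pos': array([0.29504767, 0.60648172, 0.23021359]), 'eef_rot': array([[-8.99222108e-01,  4.37491623e-01, -8.24329285e-04],
       [ 4.37492394e-01,  8.99220802e-01, -1.53407960e-03],
       [ 7.01070660e-05, -1.74011609e-03, -9.99998484e-01]]), 'ft_force': array([ 0.30554532,  0.18023005, -0.24592369]), 'torque': array([-0.06039737, -0.01470845,  0.01758769]), 'gripper_force': 0.0, 'finger_gap': 0.08538957016147158}
```

View pics/top0.png

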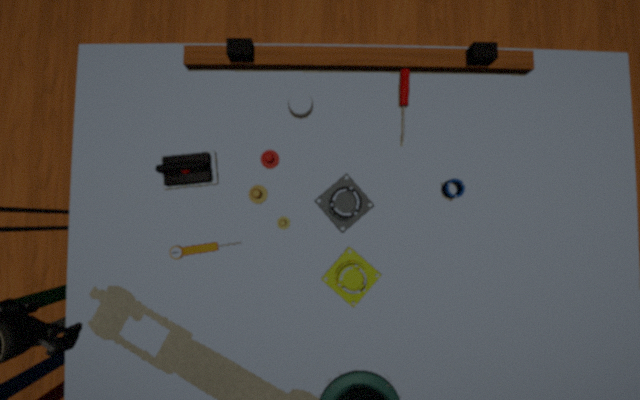

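View pics/side0.png

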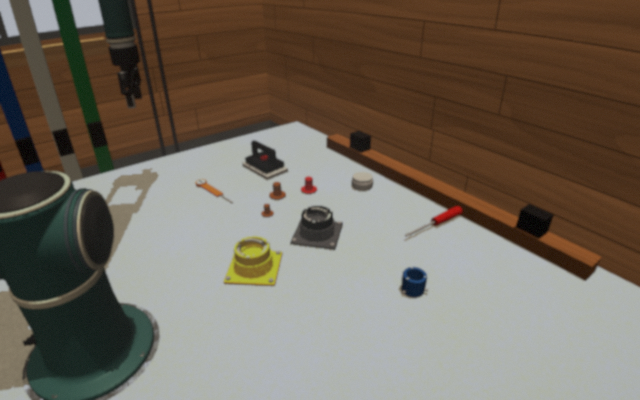

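The top view shows the black lamp at (345,203), the yellow look-alike at (351,278) and the blue ring at (453,189). The lens candidates are red (270,159), amber large (258,194) and amber small (284,223). The large amber one fits: it isn't red, and it's the larger of the other two. The side view shows the same things: lens (277,191), small (267,210), red (309,186), lamp (317,225) and ring (414,282).

```bash
python3 - <<'E'
from h import *
t=dict(np.load("top0.npz"));s=dict(np.load("side0.npz"))
a=cv2.resize(t["pixels"][135:245,230:310],None,fx=5,fy=5,interpolation=cv2.INTER_CUBIC)
b=cv2.resize(t["pixels"][165:275][:,310:390][:0+70],None,fx=5,fy=5,interpolation=cv2.INTER_CUBIC)
c=cv2.resize(s["pixels"][165:225,255:325],None,fx=5,fy=5,interpolation=cv2.INTER_CUBIC)
W=np.zeros((550,800,3),np.uint8);W[:550,:400]=a;W[:300,420:770]=c
cv2.imwrite("pics/crop1.png",W[:,:,::-1])
def blob(im,lo,hi,box):
    h=cv2.cvtColor(im["pixels"],cv2.COLOR_RGB2HSV);m=cv2.inRange(h,lo,hi);k=np.zeros_like(m);x0,y0,x1,y1=box;k[y0:y1,x0:x1]=m[y0:y1,x0:x1]
    n,l,st,ce=cv2.connectedComponentsWithStats(k);return sorted([(st[i][4],ce[i].round(1).tolist(),st[i][:4].tolist()) for i in range(1,n) if st[i][4]>8],reverse=True)[:5]
print("top amber",blob(t,(8,60,40),(32,255,255),(240,140,300,235)))
print("side amber",blob(s,(3,90,40),(25,255,255),(255,165,300,225)))
print("top blue",blob(t,(95,110,20),(125,255,255),(430,165,475,210)))
print("side blue",blob(s,(95,110,20),(125,255,255),(390,255,440,310)))
print("top lamp",blob(t,(0,0,0),(180,90,130),(310,165,380,240)))
for n,u in(("lens",(258,194)),("small",(284,223)),("red",(270,159)),("ringrim",(446,189)),("lamp",(345,203)),("lamprim",(329,203)),("tin",(301,105)),("iron",(186,168)),("thermo",(205,248)),("sd",(404,90))):
    print(n,deproj(t,[u]).round(4)[0])
E
```

```text
top amber [(np.int32(254), [257.7, 193.9], [249, 185, 18, 18]), (np.int32(112), [283.2, 222.5], [278, 217, 12, 12])]
side amber [(np.int32(145), [277.0, 191.9], [270, 182, 15, 17]), (np.int32(72), [266.8, 211.3], [262, 205, 11, 12])]
top blue [(np.int32(90), [457.9, 186.0], [448, 179, 16, 18]), (np.int32(57), [447.8, 190.9], [444, 183, 11, 14])]
side blue [(np.int32(479), [413.8, 281.5], [403, 268, 23, 28])]
top lamp [(np.int32(5250), [344.5, 202.0], [310, 165, 70, 75])]
lens [0.5467 0.2525 0.0415]
small [0.476  0.1892 0.0267]
red [0.6333 0.2242 0.0422]
ringrim [ 0.562  -0.2126  0.0404]
lamp [0.5259 0.0389 0.0396]
lamprim [0.5257 0.0782 0.0379]
tin [0.7717 0.1493 0.0359]
iron [0.6045 0.4179 0.0813]
thermo [0.4119 0.3891 0.0078]
sd [ 0.8167 -0.1133  0.0276]
```

View pics/crop1.png

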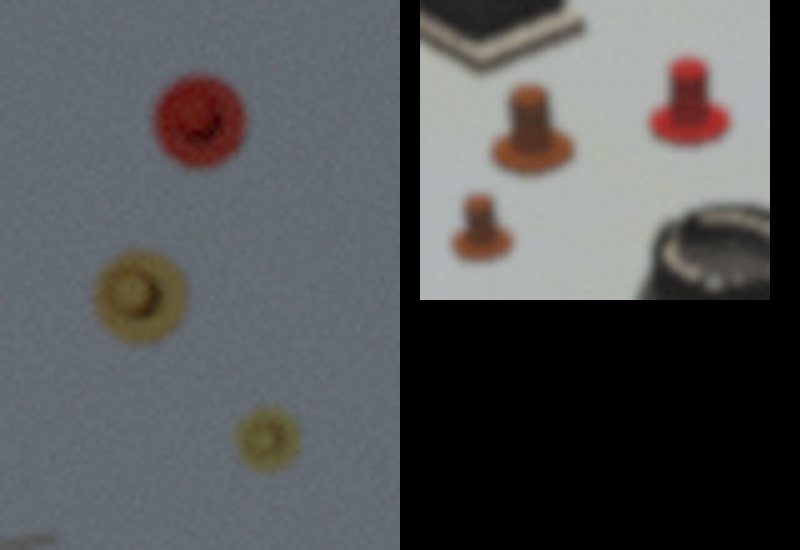

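The crop confirms it: the larger amber lens is at top (258,194) with depth height 41.5 mm, against 26.7 mm for the small one at (284,223). The red one is excluded. Next I move above the lens.

Call:
step_arm([
  {"offset":[-0.478,-0.258,0],"angular":[0,0,0]},
  {"offset":[-0.478,-0.258,0],"angular":[0,0,0]},
  {"offset":[-0.478,-0.258,0],"angular":[0,0,0]},
  {"offset":[-0.478,-0.258,0],"angular":[0,0,0]},
  {"offset":[-0.478,-0.258,0],"angular":[0,0,0]},
], fingers=-0.2)

```text
clock: 0.78
ee_pos: [0.4544, 0.3848, 0.231]
eef_rot: [[-0.899, 0.437, -0.0], [0.437, 0.899, -0.0], [0.0, -0.0, -1.0]]
ft_force: [0.3, -0.0, -0.4]
finger_gap: 0.0514
gripper_force: 0.0
```

Call:
step_arm([
  {"offset":[-0.478,-0.258,0],"angular":[0,0,0]},
  {"offset":[-0.478,-0.258,0],"angular":[0,0,0]},
  {"offset":[-0.478,-0.258,0],"angular":[0,0,0]},
  {"offset":[0,0,0],"angular":[0,0,-0.1]},
  {"offset":[0,0,0],"angular":[0,0,-0.1]},
])

```text
clock: 1.4
ee_pos: [0.5492, 0.2528, 0.2308]
eef_rot: [[-0.991, 0.135, -0.001], [0.135, 0.991, -0.0], [0.001, -0.0, -1.0]]
ft_force: [-0.1, 0.1, 0.8]
finger_gap: 0.0511
gripper_force: 0.0
```

Call:
step_arm([
  {"offset":[0,0,0],"angular":[0,0,-0.1]},
  {"offset":[0,0,0],"angular":[0,0,-0.1]},
  {"offset":[0,0,0],"angular":[0,0,0]},
  {"offset":[0,0,0],"angular":[0,0,0]},
])

```text
clock: 1.9
ee_pos: [0.5487, 0.254, 0.2311]
eef_rot: [[-0.985, -0.172, -0.0], [-0.172, 0.985, -0.0], [0.0, -0.0, -1.0]]
ft_force: [0.1, -0.6, -0.1]
finger_gap: 0.0515
gripper_force: 0.0
```

```bash
python3 - <<'E'
from h import *
s=snapshot("wrist");save(s,"w1.png");np.savez("w1.npz",**s);r=bot.sense()
print(r["ee_pos"],r["eef_rot"].round(3).tolist(),r["finger_gap"],r["ft_force"],r["qpos"])
E
```

```text
[0.54874282 0.2540538  0.23110361] [[-0.985, -0.173, -0.0], [-0.173, 0.985, -0.0], [0.0, -0.0, -1.0]] 0.05101583705512666 [-0.38435224  0.20769394 -0.54933932] [ 3.92385577e-01  1.32519426e-01  1.76027145e+00  2.95033177e-05
  1.24915440e+00 -1.35187852e+00]
```

View pics/w1.png

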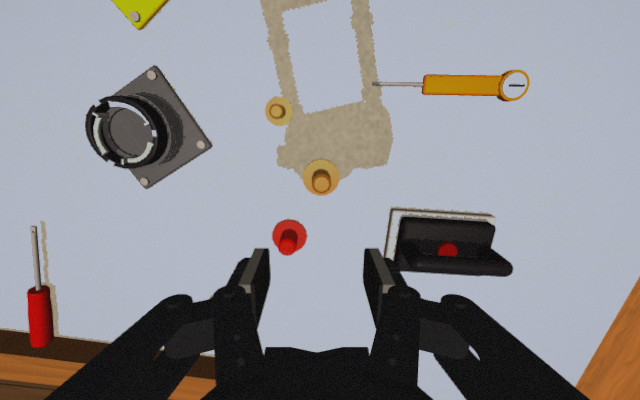

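The wrist view shows the lens at (321,178), its barrel top at about (321,183), the red one at (289,237), the small one at (278,110), and the lamp rim at about (125,131) with light marks. The next step measures the lens, and the lamp rim and its bars as well.

```bash
python3 - <<'E'
from h import *
w=dict(np.load("w1.npz"));t=dict(np.load("top0.npz"));sd=dict(np.load("side0.npz"))
def flange(s,box):
    x0,y0,x1,y1=box;h=cv2.cvtColor(s["pixels"],cv2.COLOR_RGB2HSV)[y0:y1,x0:x1];m=cv2.inRange(h,(8,70,60),(32,255,255))
    c=max(cv2.findContours(m,0,1)[0],key=cv2.contourArea);return cv2.fitEllipse(cv2.convexHull(c)),(x0,y0),c
for n,s,b in(("w",w,(296,150,346,205)),("t",t,(243,178,273,210))):
    e,o,c=flange(s,b);ctr=np.array(e[0])+o
    p=onz(s,(c.reshape(-1,2)+np.array(o)),0.005);
    q=cv2.minEnclosingCircle((p[:,:2]*1e4).astype(np.float32))
    print(n,"flange px",ctr,"z5mm ->",onz(s,[ctr],0.004)[0].round(4),"enclosing",np.array(q[0])/1e4,"d",q[1]/5e3)
# depth cloud : barrel top and lamp rim
for n,s in(("w",w),("t",t),("s",sd)):
    vv,uu=np.mgrid[0:400,0:640];uv=np.c_[uu.ravel(),vv.ravel()]
    P=deproj(s,uv);ok=s["range_z"].ravel()>0
    a=ok&(abs(P[:,0]-.549)<.02)&(abs(P[:,1]-.253)<.02)&(P[:,2]>.033)&(P[:,2]<.06)
    print(n,"barrel",a.sum(),P[a].mean(0).round(4) if a.any() else "",np.percentile(P[a][:,2],[10,50,90]).round(4) if a.any() else "")
    L=ok&(abs(P[:,0]-.53)<.06)&(abs(P[:,1]-.04)<.06)&(P[:,2]>.053)&(P[:,2]<.07)
    if L.sum()>10:
        q=cv2.minEnclosingCircle((P[L][:,:2]*1e4).astype(np.float32));print(n,"lamp rim",L.sum(),np.array(q[0])/1e4,"d",q[1]/5e3,"z",np.percentile(P[L][:,2],[5,50,95]).round(4))
c=cv2.resize(w["pixels"][60:200,70:220],None,fx=4,fy=4,interpolation=cv2.INTER_CUBIC);cv2.imwrite("pics/crop2.png",c[:,:,::-1])
E
```

```text
w flange px [320.6962204  176.36938286] z5mm -> [0.5475 0.26   0.004 ] enclosing [0.54787529 0.25993196] d 0.04973310546875
t flange px [257.64378929 193.68714428] z5mm -> [0.55   0.2589 0.004 ] enclosing [0.55026406 0.25909802] d 0.044992404174804684
w barrel 308 [0.5479 0.2602 0.0413] [0.0393 0.0416 0.0429]
w lamp rim 2135 [0.52644487 0.0399578 ] d 0.07678817749023438 z [0.0541 0.0591 0.0611]
t barrel 77 [0.5497 0.2588 0.0415] [0.038  0.0419 0.0444]
t lamp rim 338 [0.52858447 0.03943345] d 0.075606640625 z [0.055  0.0598 0.0627]
s barrel 43 [0.5467 0.2557 0.04  ] [0.0354 0.0406 0.0431]
s lamp rim 300 [0.52607783 0.03954226] d 0.07905040283203126 z [0.0536 0.0588 0.0613]
```

Call:
step_arm([
  {"offset":[-0.01,0.056,0.25],"angular":[0,0,0]},
  {"offset":[0,0,0.5],"angular":[0,0,0]},
  {"offset":[0,0,0.55],"angular":[0,0,0]},
  {"offset":[0,0,0],"angular":[0,0,0]},
  {"offset":[0,0,0],"angular":[0,0,0]},
])

```text
clock: 2.58
ee_pos: [0.5499, 0.2603, 0.103]
eef_rot: [[-0.985, -0.174, 0.002], [-0.174, 0.985, 0.001], [-0.002, 0.0, -1.0]]
ft_force: [0.8, 0.7, 0.9]
finger_gap: 0.051
gripper_force: 0.0
```

```bash
python3 - <<'E'
from h import *
s=snapshot("wrist");np.savez("w2.npz",**s);save(s,"w2.png");r=bot.sense();print(r["ee_pos"])
vv,uu=np.mgrid[0:400,0:640];P=deproj(s,np.c_[uu.ravel(),vv.ravel()]);ok=s["range_z"].ravel()>0
d=np.hypot(P[:,0]-.548,P[:,1]-.26)
for z0,z1,n in((.038,.047,"barreltop"),(.002,.009,"flange")):
    a=ok&(d<(.018 if z0>.02 else .033))&(P[:,2]>z0)&(P[:,2]<z1)
    h=cv2.cvtColor(s["pixels"],cv2.COLOR_RGB2HSV).reshape(-1,3);a&=(h[:,0]>6)&(h[:,0]<32)&(h[:,1]>80)
    q=cv2.minEnclosingCircle((P[a][:,:2]*1e4).astype(np.float32));print(n,a.sum(),np.array(q[0])/1e4,q[1]/5e3,np.median(P[a][:,2]))
E
```

```text
[0.55088592 0.26063607 0.10416788]
barreltop 671 [0.54845229 0.26015627] 0.023659156799316405 0.04179115980144127
flange 1334 [0.54856128 0.26029258] 0.04861213989257813 0.005229616149159261
```

View pics/crop2.png

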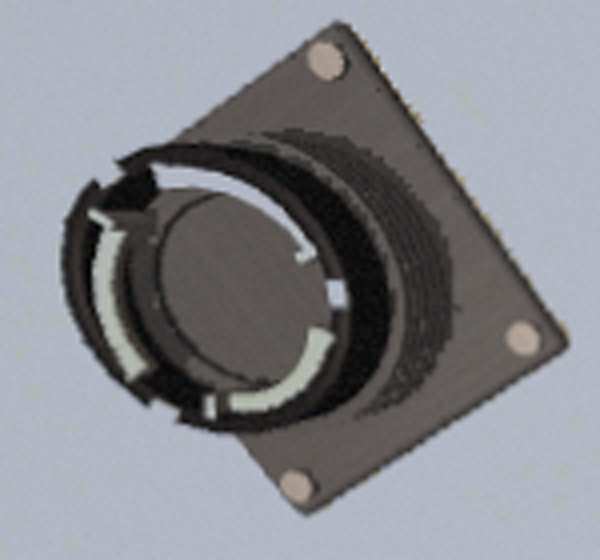

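The crop shows the lamp rim with three ramp arcs. The notches lie in the gaps between arcs, at crop (128,190), (337,293) and (180,400). The lens is at (0.5485,0.2602), 42 mm high, so I descend and grip it.

Call:
step_arm([
  {"offset":[0.02,0.0,0.4],"angular":[0,0,0]},
  {"offset":[0,0,0.3],"angular":[0,0,0]},
  {"offset":[0,0,0.03],"angular":[0,0,0]},
  {"offset":[0,0,0],"angular":[0,0,0]},
])

```text
clock: 3.12
ee_pos: [0.5488, 0.2602, 0.0308]
eef_rot: [[-0.985, -0.175, 0.004], [-0.174, 0.985, 0.002], [-0.004, 0.001, -1.0]]
ft_force: [0.5, -0.2, -0.2]
finger_gap: 0.0517
gripper_force: 0.0
```

Call:
step_arm([
  {"offset":[0,0,0],"angular":[0,0,0]},
  {"offset":[0,0,0],"angular":[0,0,0]},
  {"offset":[0,0,0],"angular":[0,0,0]},
  {"offset":[0,0,0],"angular":[0,0,0]},
], fingers=1)

```text
clock: 3.62
ee_pos: [0.5485, 0.2601, 0.0307]
eef_rot: [[-0.985, -0.175, 0.003], [-0.175, 0.985, 0.001], [-0.003, 0.001, -1.0]]
ft_force: [-0.5, -0.8, 6.0]
finger_gap: 0.0212
gripper_force: 58.5
```

```bash
python3 - <<'E'
from h import *
s=snapshot("wrist");save(s,"w3.png");np.savez("w3.npz",**s)
for i in range(4):
    r=bot.sense();print(r["ee_pos"],r["finger_gap"],r["gripper_force"],r["ft_force"],r["torque"]);snapshot("wrist")
cv2.imwrite("pics/w3c.png",cv2.resize(s["pixels"][180:400,200:440],None,fx=2.5,fy=2.5)[:,:,::-1])
E
```

```text
[0.54852474 0.26006265 0.03073072] 0.02047193956208769 58.49301596550504 [-1.28004383 -0.62764355  5.24521599] [-0.02332355  0.17149121  0.03756811]
[0.54852585 0.26004884 0.03071307] 0.020586053112830228 58.49286712735193 [-1.11656643  0.48586557  5.83206332] [-0.08510533  0.11921592  0.01000273]
[0.54852391 0.26006111 0.03072566] 0.021253533527359834 58.493913571728626 [-1.35421873 -1.03940277  5.12237026] [-0.07073858  0.1138619  -0.00815123]
[0.5485082  0.2600716  0.03071987] 0.020469471209930642 58.49426165732439 [-1.10457128 -1.06241001  6.0438579 ] [-0.11800119  0.13777645  0.04354386]
```

View pics/w3c.png

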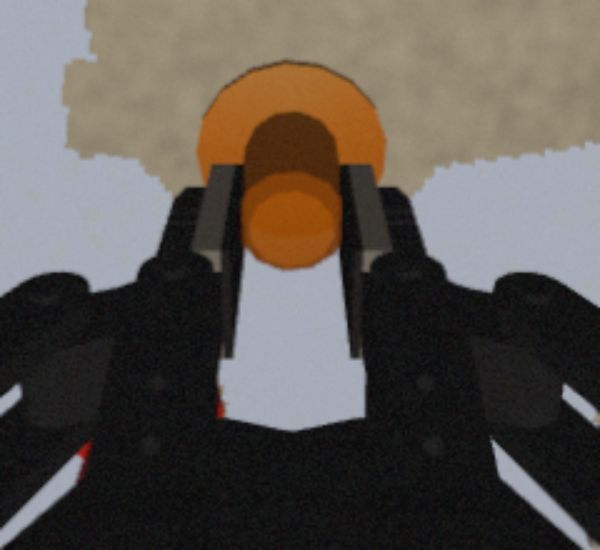

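The lens stands upright and centred between the pads. I lift it and go to look at the lamp.

Call:
step_arm([
  {"offset":[0,0,-0.3],"angular":[0,0,0]},
  {"offset":[0,0,-0.5],"angular":[0,0,0]},
  {"offset":[0,0,-0.55],"angular":[0,0,0]},
  {"offset":[0,0,-0.55],"angular":[0,0,0]},
  {"offset":[0,0,-0.1],"angular":[0,0,0]},
])

```text
clock: 4.5
ee_pos: [0.55, 0.2607, 0.2353]
eef_rot: [[-0.985, -0.175, 0.01], [-0.175, 0.985, 0.004], [-0.011, 0.003, -1.0]]
ft_force: [-0.2, -0.2, -0.0]
finger_gap: 0.021
gripper_force: 58.9
```

Call:
step_arm([
  {"offset":[0.05,-0.53,0],"angular":[0,0,0]},
  {"offset":[0.05,-0.53,0],"angular":[0,0,0]},
  {"offset":[0.05,-0.53,0],"angular":[0,0,0]},
  {"offset":[0.05,-0.53,0],"angular":[0,0,0]},
  {"offset":[0,0,0],"angular":[0,0,0]},
])

```text
clock: 5.12
ee_pos: [0.5638, 0.0438, 0.2275]
eef_rot: [[-0.985, -0.17, -0.001], [-0.17, 0.985, -0.001], [0.001, -0.001, -1.0]]
ft_force: [0.2, 0.0, -0.6]
finger_gap: 0.0206
gripper_force: 59.0
```

Call:
step_arm([
  {"offset":[0,0,0],"angular":[0,0,0]},
  {"offset":[0,0,0],"angular":[0,0,0]},
])

```text
clock: 5.38
ee_pos: [0.5639, 0.0483, 0.2279]
eef_rot: [[-0.984, -0.176, -0.001], [-0.176, 0.984, 0.0], [0.001, 0.0, -1.0]]
ft_force: [-1.0, 0.4, -0.6]
finger_gap: 0.0208
gripper_force: 59.0
```

```bash
python3 - <<'E'
from h import *
s=snapshot("wrist");save(s,"w4.png");np.savez("w4.npz",**s)
r=bot.sense();print(r["clock"],r["ee_pos"],r["eef_rot"].round(4).tolist(),r["finger_gap"],r["gripper_force"],r["ft_force"],r["torque"])
vv,uu=np.mgrid[0:400,0:640];P=deproj(s,np.c_[uu.ravel(),vv.ravel()]);ok=s["range_z"].ravel()>0
L=ok&(np.hypot(P[:,0]-.527,P[:,1]-.04)<.05)&(P[:,2]>.054)&(P[:,2]<.066)
q=cv2.minEnclosingCircle((P[L][:,:2]*1e4).astype(np.float32));print("rim",L.sum(),np.array(q[0])/1e4,q[1]/5e3,np.percentile(P[L][:,2],[5,50,95]))
S=ok&(np.hypot(P[:,0]-.527,P[:,1]-.04)<.02);print("seat z",np.median(P[S][:,2]),S.sum())
uvr=uu.ravel()[L],vv.ravel()[L];print(min(uvr[0]),max(uvr[0]),min(uvr[1]),max(uvr[1]))
x0,y0=min(uvr[0])-10,min(uvr[1])-10
cv2.imwrite("pics/w4c.png",cv2.resize(s["pixels"][y0:y0+100,x0:x0+120],None,fx=6,fy=6,interpolation=cv2.INTER_CUBIC)[:,:,::-1])
E
```

```text
5.425 [0.56400774 0.04843645 0.22805504] [[-0.9843, -0.1763, -0.0004], [-0.1763, 0.9843, 0.0003], [0.0004, 0.0003, -1.0]] 0.02089696294044149 59.04441073493217 [ 0.78911158 -0.53625189 -0.91241727] [ 0.02499946  0.03209109 -0.00849388]
rim 1701 [0.52673018 0.04025935] 0.07633279418945313 [0.05518491 0.05959197 0.06136206]
seat z 0.0393157213148444 1473
280 349 116 187
```

View pics/w4c.png

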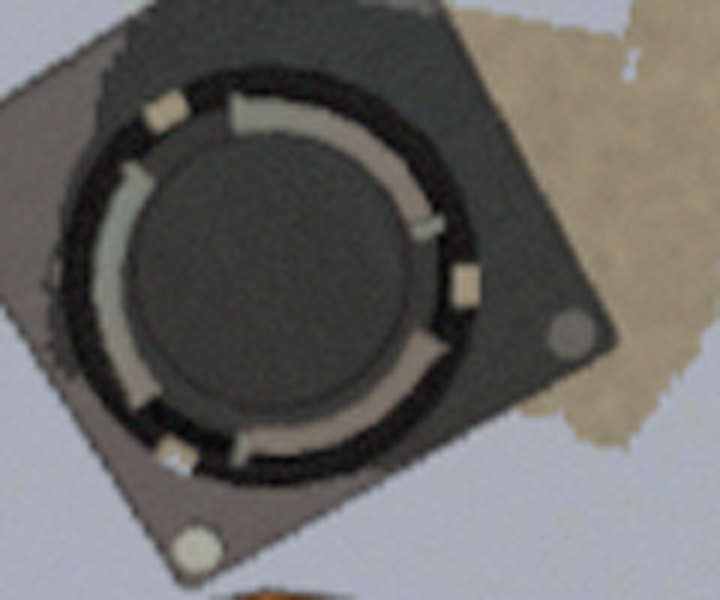

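From above, the bars (notches) are at crop (166,112), (466,285) and (178,455), and each sits in the gap before a ramp. The rim fit gives centre (0.5267,0.0403), diameter 76.3 mm and height 59.6 mm, all consistent with the text. I move the lens over it.

Call:
step_arm([
  {"offset":[0.381,-0.015,0.1],"angular":[0,0,0]},
  {"offset":[0,0,0.5],"angular":[0,0,0]},
  {"offset":[0,0,0.5],"angular":[0,0,0]},
  {"offset":[0,0,0.18],"angular":[0,0,0]},
  {"offset":[0,0,0],"angular":[0,0,0]},
])

```text
clock: 6.05
ee_pos: [0.5261, 0.0397, 0.0993]
eef_rot: [[-0.984, -0.176, -0.003], [-0.176, 0.984, -0.0], [0.003, 0.0, -1.0]]
ft_force: [0.3, 0.2, -0.1]
finger_gap: 0.0207
gripper_force: 59.0
```

Call:
step_arm([
  {"offset":[0,0,0],"angular":[0,0,0]},
  {"offset":[0,0,0],"angular":[0,0,0]},
])

```text
clock: 6.3
ee_pos: [0.5289, 0.0392, 0.1025]
eef_rot: [[-0.985, -0.175, 0.004], [-0.175, 0.985, 0.0], [-0.004, -0.001, -1.0]]
ft_force: [-0.5, -0.7, -0.5]
finger_gap: 0.0208
gripper_force: 59.1
```

```bash
python3 - <<'E'
from h import *
w=dict(np.load("w4.npz"))
uv=np.array([[166,112],[466,285],[178,455]])/6+[270,106]
p=onz(w,uv,.06);c=p.mean(0);print(p.round(4).tolist(),c.round(4),np.degrees(np.arctan2(p[:,1]-.0402,p[:,0]-.5267)).round(1),np.hypot(p[:,0]-.5267,p[:,1]-.0402).round(4))
r=bot.sense();print(r["clock"],r["ee_pos"],r["finger_gap"],r["ft_force"])
E
```

```text
[[0.5008, 0.0175, 0.06], [0.5208, 0.0753, 0.06], [0.5608, 0.0293, 0.06]] [0.5275 0.0407 0.06  ] [-138.8   99.5  -17.7] [0.0344 0.0356 0.0358]
6.3 [0.52891266 0.03919644 0.10252714] 0.020834774753169433 [-0.49093691 -0.74353547 -0.52813268]
```

Call:
step_arm([
  {"offset":[0.015,0.015,0],"angular":[0,0,0]},
  {"offset":[0,0,0],"angular":[0,0,0]},
  {"offset":[0,0,0],"angular":[0,0,0]},
])

```text
clock: 6.68
ee_pos: [0.5253, 0.0402, 0.1005]
eef_rot: [[-0.985, -0.175, 0.0], [-0.175, 0.985, -0.0], [-0.0, -0.0, -1.0]]
ft_force: [-0.4, -0.3, -0.6]
finger_gap: 0.0208
gripper_force: 59.0
```

Call:
step_arm([
  {"offset":[0,0,0],"angular":[0,0,0]},
  {"offset":[0,0,0],"angular":[0,0,0]},
])

```text
clock: 6.92
ee_pos: [0.5252, 0.0402, 0.1002]
eef_rot: [[-0.985, -0.175, -0.0], [-0.175, 0.985, -0.0], [0.0, 0.0, -1.0]]
ft_force: [-0.4, -0.3, -0.9]
finger_gap: 0.0209
gripper_force: 59.1
```

Call:
step_arm([
  {"offset":[-0.017,0,0.06],"angular":[0,0,0]},
  {"offset":[0,0,0.07],"angular":[0,0,0]},
  {"offset":[0,0,0.05],"angular":[0,0,0]},
  {"offset":[0,0,0],"angular":[0,0,0]},
  {"offset":[0,0,0],"angular":[0,0,0]},
])

```text
clock: 7.55
ee_pos: [0.5269, 0.0406, 0.0822]
eef_rot: [[-0.985, -0.175, -0.0], [-0.175, 0.985, -0.0], [0.0, 0.0, -1.0]]
ft_force: [-0.1, -0.5, -0.3]
finger_gap: 0.0208
gripper_force: 59.0
```

Call:
step_arm([
  {"offset":[0,0,0.05],"angular":[0,0,0]},
  {"offset":[0,0,0],"angular":[0,0,0]},
  {"offset":[0,0,0],"angular":[0,0,0]},
])

```text
clock: 7.92
ee_pos: [0.5269, 0.0406, 0.0773]
eef_rot: [[-0.985, -0.175, -0.0], [-0.175, 0.985, -0.0], [0.0, -0.0, -1.0]]
ft_force: [0.1, 0.4, -0.4]
finger_gap: 0.021
gripper_force: 59.1
```

Call:
step_arm([
  {"offset":[0,0,0.03],"angular":[0,0,0]},
  {"offset":[0,0,0],"angular":[0,0,0]},
  {"offset":[0,0,0],"angular":[0,0,0]},
])

```text
clock: 8.3
ee_pos: [0.5269, 0.0406, 0.0742]
eef_rot: [[-0.985, -0.175, -0.0], [-0.175, 0.985, -0.0], [0.0, -0.0, -1.0]]
ft_force: [-0.5, -0.5, -0.4]
finger_gap: 0.021
gripper_force: 59.1
```

Call:
step_arm([
  {"offset":[0,0,0.02],"angular":[0,0,0]},
  {"offset":[0,0,0],"angular":[0,0,0]},
  {"offset":[0,0,0],"angular":[0,0,0]},
])

```text
clock: 8.68
ee_pos: [0.5269, 0.0405, 0.0723]
eef_rot: [[-0.985, -0.175, -0.0], [-0.175, 0.985, -0.0], [0.0, -0.0, -1.0]]
ft_force: [-0.7, 0.0, -0.6]
finger_gap: 0.0209
gripper_force: 59.0
```

Call:
step_arm([
  {"offset":[0,0,0.01],"angular":[0,0,0]},
  {"offset":[0,0,0],"angular":[0,0,0]},
  {"offset":[0,0,0],"angular":[0,0,0]},
])

```text
clock: 9.05
ee_pos: [0.5269, 0.0406, 0.0713]
eef_rot: [[-0.985, -0.175, -0.0], [-0.175, 0.985, -0.0], [0.0, -0.0, -1.0]]
ft_force: [0.1, -0.7, 0.2]
finger_gap: 0.0205
gripper_force: 59.0
```

Call:
step_arm([
  {"offset":[0,0,0.01],"angular":[0,0,0]},
  {"offset":[0,0,0],"angular":[0,0,0]},
  {"offset":[0,0,0],"angular":[0,0,0]},
])

```text
clock: 9.43
ee_pos: [0.5269, 0.0406, 0.0703]
eef_rot: [[-0.985, -0.175, -0.0], [-0.175, 0.985, 0.0], [0.0, 0.0, -1.0]]
ft_force: [1.7, -0.1, -1.4]
finger_gap: 0.0206
gripper_force: 59.0
```

Call:
step_arm([
  {"offset":[0,0,0.01],"angular":[0,0,0]},
  {"offset":[0,0,0],"angular":[0,0,0]},
  {"offset":[0,0,0],"angular":[0,0,0]},
])

```text
clock: 9.8
ee_pos: [0.5269, 0.0406, 0.0693]
eef_rot: [[-0.985, -0.175, 0.0], [-0.175, 0.985, -0.0], [-0.0, -0.0, -1.0]]
ft_force: [0.2, -1.1, 0.1]
finger_gap: 0.0207
gripper_force: 59.0
```

Call:
step_arm([
  {"offset":[0,0,0.005],"angular":[0,0,0]},
  {"offset":[0,0,0],"angular":[0,0,0]},
  {"offset":[0,0,0],"angular":[0,0,0]},
])

```text
clock: 10.18
ee_pos: [0.5269, 0.0406, 0.0688]
eef_rot: [[-0.985, -0.175, -0.0], [-0.175, 0.985, -0.0], [0.0, 0.0, -1.0]]
ft_force: [0.5, -0.5, -1.1]
finger_gap: 0.0206
gripper_force: 59.0
```

Call:
step_arm([
  {"offset":[0,0,0.005],"angular":[0,0,0]},
  {"offset":[0,0,0],"angular":[0,0,0]},
  {"offset":[0,0,0],"angular":[0,0,0]},
])

```text
clock: 10.55
ee_pos: [0.527, 0.0406, 0.0685]
eef_rot: [[-0.985, -0.175, 0.0], [-0.175, 0.985, -0.0], [-0.0, -0.0, -1.0]]
ft_force: [-1.9, 0.0, 2.0]
finger_gap: 0.021
gripper_force: 59.3
```

Call:
step_arm([
  {"offset":[0,0,0.005],"angular":[0,0,0]},
  {"offset":[0,0,0],"angular":[0,0,0]},
  {"offset":[0,0,0],"angular":[0,0,0]},
])

```text
clock: 10.92
ee_pos: [0.527, 0.0406, 0.0682]
eef_rot: [[-0.985, -0.175, 0.0], [-0.175, 0.985, -0.0], [-0.0, -0.0, -1.0]]
ft_force: [-2.2, -0.6, 5.3]
finger_gap: 0.0213
gripper_force: 59.7
```

Call:
step_arm([
  {"offset":[0,0,0.005],"angular":[0,0,0]},
  {"offset":[0,0,0],"angular":[0,0,0]},
  {"offset":[0,0,0],"angular":[0,0,0]},
])

```text
clock: 11.3
ee_pos: [0.5271, 0.0406, 0.068]
eef_rot: [[-0.985, -0.175, 0.0], [-0.175, 0.985, -0.0], [-0.0, -0.0, -1.0]]
ft_force: [-2.1, -1.0, 7.3]
finger_gap: 0.0207
gripper_force: 59.9
```

Felt contact: the seat begins at TCP z 0.0687, so the lens underside is about 38.0 mm up, and the spring gives about 10–15 N/mm. The lens is in its pocket, so I ease off, release and retreat.

Call:
step_arm([
  {"offset":[0,0,-0.006],"angular":[0,0,0]},
  {"offset":[0,0,0],"angular":[0,0,0]},
  {"offset":[0,0,0],"angular":[0,0,0]},
])

```text
clock: 11.68
ee_pos: [0.5271, 0.0405, 0.0682]
eef_rot: [[-0.985, -0.175, 0.0], [-0.175, 0.985, -0.0], [-0.0, -0.0, -1.0]]
ft_force: [-1.8, -0.9, 5.6]
finger_gap: 0.0207
gripper_force: 59.7
```

Call:
step_arm([
  {"offset":[0,0,0],"angular":[0,0,0]},
  {"offset":[0,0,0],"angular":[0,0,0]},
  {"offset":[0,0,0],"angular":[0,0,0]},
], fingers=-0.3)

```text
clock: 12.05
ee_pos: [0.5267, 0.0406, 0.0675]
eef_rot: [[-0.985, -0.175, -0.0], [-0.175, 0.985, -0.0], [0.0, 0.0, -1.0]]
ft_force: [0.1, -0.6, -0.4]
finger_gap: 0.0554
gripper_force: 0.0
```

Call:
step_arm([
  {"offset":[0,0,-0.2],"angular":[0,0,0]},
  {"offset":[0,0,-0.5],"angular":[0,0,0]},
  {"offset":[-0.4,0,-0.55],"angular":[0,0,0]},
  {"offset":[0,0,-0.3],"angular":[0,0,0]},
  {"offset":[0,0,0],"angular":[0,0,0]},
])

```text
clock: 12.68
ee_pos: [0.5656, 0.0472, 0.2218]
eef_rot: [[-0.985, -0.175, 0.007], [-0.175, 0.985, 0.0], [-0.007, -0.001, -1.0]]
ft_force: [0.1, 0.8, -0.1]
finger_gap: 0.0552
gripper_force: 0.0
```

```bash
cat >> h.py <<'E'
def cloud(s):
    vv,uu=np.mgrid[0:400,0:640];uv=np.c_[uu.ravel(),vv.ravel()];P=deproj(s,uv);P[s["range_z"].ravel()<=0]=9
    return uv,P,cv2.cvtColor(s["pixels"],cv2.COLOR_RGB2HSV).reshape(-1,3)
def circ(P):
    c=P[:,:2].mean(0);
    from scipy.optimize import least_squares
    q=cv2.minEnclosingCircle((P[:,:2]*1e4).astype(np.float32));return (np.array(q[0])/1e4).round(4),round(q[1]/5e3,4),np.percentile(P[:,2],[10,50,90]).round(4)
E
python3 - <<'E'
from h import *
s=snapshot("wrist");save(s,"w5.png");np.savez("w5.npz",**s);r=bot.sense();print(r["clock"],r["ee_pos"],r["qpos"].round(3),r["ft_force"])
uv,P,h=cloud(s);d=np.hypot(P[:,0]-.527,P[:,1]-.0405)
print("rim",circ(P[(d<.05)&(P[:,2]>.055)&(P[:,2]<.064)&(d>.026)]))
a=(d<.02)&(P[:,2]>.07)&(P[:,2]<.09);print("barrel top",a.sum(),circ(P[a]))
a=(d<.028)&(d>.014)&(P[:,2]>.03)&(P[:,2]<.055);print("flange z",a.sum(),np.percentile(P[a][:,2],[5,25,50,75,95]).round(4))
# flange tilt
A=np.c_[P[a][:,:2]-[.527,.0405],np.ones(a.sum())];m=np.linalg.lstsq(A,P[a][:,2],rcond=None)[0];print("plane",m.round(4))
for n in("top0","side0"):
    s=dict(np.load(n+".npz"));uv,P,h=cloud(s);a=(np.hypot(P[:,0]-.56,P[:,1]+.22)<.045)&(P[:,2]>.033)&(P[:,2]<.05);print(n,a.sum(),circ(P[a]))
E
```

```text
12.725 [0.5638405  0.04701893 0.21931839] [ 0.039  0.065  1.856 -0.     1.218 -1.707] [ 0.0161708   0.45996837 -0.23913979]
rim (array([0.527 , 0.0403]), 0.0765, array([0.0568, 0.0597, 0.061 ]))
barrel top 448 (array([0.5273, 0.0409]), 0.0239, array([0.0774, 0.0796, 0.0807]))
flange z 1431 [0.0386 0.0418 0.0428 0.0434 0.0445]
plane [0.0124 0.0098 0.0427]
top0 179 (array([ 0.5657, -0.2353]), 0.0489, array([0.0369, 0.0419, 0.0443]))
side0 289 (array([ 0.5645, -0.2334]), 0.0512, array([0.0348, 0.0412, 0.0434]))
```

The lens is home: level, barrel top at 79.6 mm, flange top at 42.8 mm, centred in the cell. Next is the ring.

Call:
step_arm([
  {"offset":[0.045,-0.463,0],"angular":[0,0,0]},
  {"offset":[0.045,-0.463,0],"angular":[0,0,0]},
  {"offset":[0.045,-0.463,0],"angular":[0,0,0]},
  {"offset":[0.045,-0.463,0],"angular":[0,0,0]},
  {"offset":[0.045,-0.463,0],"angular":[0,0,0]},
], fingers=-0.8)

```text
clock: 13.35
ee_pos: [0.5796, -0.1858, 0.2155]
eef_rot: [[-0.985, -0.174, -0.004], [-0.174, 0.985, 0.002], [0.004, 0.002, -1.0]]
ft_force: [0.1, 0.4, 0.0]
finger_gap: 0.0765
gripper_force: 0.0
```

Call:
step_arm([
  {"offset":[0.045,-0.463,0],"angular":[0,0,0]},
  {"offset":[0,0,0],"angular":[0,0,0]},
  {"offset":[0,0,0],"angular":[0,0,0]},
  {"offset":[0,0,0],"angular":[0,0,0]},
  {"offset":[0,0,0],"angular":[0,0,0]},
])

```text
clock: 13.98
ee_pos: [0.585, -0.23, 0.2183]
eef_rot: [[-0.984, -0.176, -0.0], [-0.176, 0.984, 0.0], [0.0, 0.0, -1.0]]
ft_force: [1.0, -0.3, 0.6]
finger_gap: 0.0767
gripper_force: 0.0
```

```bash
python3 - <<'E'
from h import *
s=snapshot("wrist");save(s,"w6.png");np.savez("w6.npz",**s);r=bot.sense();print(r["clock"],r["ee_pos"],r["eef_rot"].round(3).tolist(),r["qpos"].round(3),r["ft_force"])
uv,P,h=cloud(s);a=(np.hypot(P[:,0]-.565,P[:,1]+.234)<.045)&(P[:,2]>.037)&(P[:,2]<.05);print(a.sum(),circ(P[a]))
x,y=uv[a].mean(0).astype(int);print(x,y);x0,y0=x-50,y-45
cv2.imwrite("pics/w6c.png",cv2.resize(s["pixels"][y0:y0+90,x0:x0+100],None,fx=6,fy=6,interpolation=cv2.INTER_CUBIC)[:,:,::-1])
E
```

```text
14.025 [ 0.58509432 -0.23016646  0.21844094] [[-0.984, -0.176, -0.0], [-0.176, 0.984, 0.0], [-0.0, 0.0, -1.0]] [-0.414  0.186  1.723  0.     1.233 -2.162] [ 0.18423697 -0.06344332 -0.03929866]
733 (array([ 0.5646, -0.234 ]), 0.0485, array([0.0405, 0.0419, 0.043 ]))
315 166
```

View pics/w6c.png

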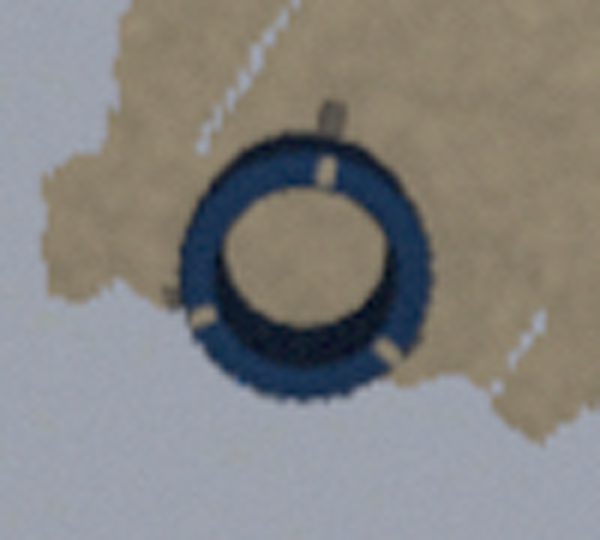

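The ring's bars (pins) are at crop (326,171), (203,316) and (388,352); its centre is (0.5646,-0.2340), diameter 48.5 mm, height 42 mm. I compute the exact pin angles and go down to it.

Call:
step_arm([
  {"offset":[0.209,0,0.35],"angular":[0,0,0]},
  {"offset":[0,0,0.5],"angular":[0,0,0]},
  {"offset":[0,0,0.5],"angular":[0,0,0]},
  {"offset":[0,0,0.2],"angular":[0,0,0]},
  {"offset":[0,0,0],"angular":[0,0,0]},
])

```text
clock: 14.65
ee_pos: [0.5636, -0.2342, 0.0622]
eef_rot: [[-0.985, -0.175, -0.003], [-0.175, 0.985, 0.001], [0.002, 0.002, -1.0]]
ft_force: [-0.3, -0.4, -0.9]
finger_gap: 0.0766
gripper_force: 0.0
```

Call:
step_arm([
  {"offset":[0,0,0],"angular":[0,0,0]},
  {"offset":[0,0,0],"angular":[0,0,0]},
  {"offset":[0,0,0],"angular":[0,0,0]},
  {"offset":[0,0,0],"angular":[0,0,0]},
])

```text
clock: 15.15
ee_pos: [0.5649, -0.2351, 0.0642]
eef_rot: [[-0.985, -0.175, 0.001], [-0.175, 0.985, -0.001], [-0.001, -0.001, -1.0]]
ft_force: [-0.3, -0.1, 0.6]
finger_gap: 0.0772
gripper_force: 0.0
```

```bash
python3 - <<'E'
from h import *
w=dict(np.load("w6.npz"))
uv=np.array([[326,171],[203,316],[388,352]])/6+[265,121]
p=onz(w,uv,.042);c=p.mean(0);print(c.round(4));a=np.degrees(np.arctan2(p[:,1]+.2340,p[:,0]-.5646));print(a.round(1),(a%120).round(1),np.hypot(p[:,0]-.5646,p[:,1]+.2340).round(4))
s=snapshot("wrist");uv,P,h=cloud(s);a=(np.hypot(P[:,0]-.565,P[:,1]+.234)<.035)&(P[:,2]>.037)&(P[:,2]<.05)&(h[:,0]>95)&(h[:,0]<125);print(a.sum(),circ(P[a]),bot.sense()["ee_pos"])
E
```

```text
[ 0.5647 -0.2337  0.042 ]
[179.  -60.   59.2] [59.  60.  59.2] [0.0205 0.0203 0.021 ]
2155 (array([ 0.5642, -0.2341]), 0.0491, array([0.0396, 0.0417, 0.0427])) [ 0.56469125 -0.23506009  0.06395532]
```

Call:
step_arm([
  {"offset":[0.003,0.01,0.2],"angular":[0,0,0]},
  {"offset":[0,0,0.15],"angular":[0,0,0]},
  {"offset":[0,0,0.06],"angular":[0,0,0]},
  {"offset":[0,0,0],"angular":[0,0,0]},
  {"offset":[0,0,0],"angular":[0,0,0]},
])

```text
clock: 15.82
ee_pos: [0.5643, -0.2342, 0.0226]
eef_rot: [[-0.985, -0.175, 0.0], [-0.175, 0.985, -0.0], [-0.0, -0.0, -1.0]]
ft_force: [-0.2, 0.1, -0.4]
finger_gap: 0.0764
gripper_force: 0.0
```

Call:
step_arm([
  {"offset":[0,0,0],"angular":[0,0,0]},
  {"offset":[0,0,0],"angular":[0,0,0]},
  {"offset":[0,0,0],"angular":[0,0,0]},
  {"offset":[0,0,0],"angular":[0,0,0]},
], fingers=1)

```text
clock: 16.32
ee_pos: [0.5647, -0.2341, 0.0236]
eef_rot: [[-0.985, -0.175, 0.001], [-0.175, 0.985, -0.0], [-0.001, -0.001, -1.0]]
ft_force: [-1.1, 1.6, 6.3]
finger_gap: 0.0459
gripper_force: 61.1
```

```bash
python3 - <<'E'
from h import *
s=snapshot("wrist");uv,P,h=cloud(s);a=(np.hypot(P[:,0]-.565,P[:,1]+.234)<.035)&(P[:,2]>.037)&(P[:,2]<.05)&(h[:,0]>95)&(h[:,0]<125);print(a.sum(),circ(P[a]))
r=bot.sense();print(r["ee_pos"],r["finger_gap"],r["gripper_force"],r["ft_force"],r["torque"])
E
```

```text
3580 (array([ 0.5577, -0.2352]), 0.0683, array([0.0392, 0.0416, 0.0425]))
[ 0.56467521 -0.23417586  0.02358106] 0.04591479416236094 61.09820868819952 [-0.36520875  0.86969859  6.52082508] [ 0.21700037  0.20476456 -0.01287318]
```

The ring is gripped at TCP z 0.0236 with its underside on the bench. I lift it, carry it to the lamp and turn it +78° about tool z so the pins meet the notches.

Call:
step_arm([
  {"offset":[0,0,-0.2],"angular":[0,0,0]},
  {"offset":[0,0,-0.5],"angular":[0,0,0]},
  {"offset":[0,0,-0.55],"angular":[0,0,0]},
  {"offset":[0,0,-0.4],"angular":[0,0,0]},
  {"offset":[0,0,0],"angular":[0,0,0]},
])

```text
clock: 17.0
ee_pos: [0.567, -0.2354, 0.1937]
eef_rot: [[-0.985, -0.175, 0.009], [-0.175, 0.985, -0.004], [-0.008, -0.006, -1.0]]
ft_force: [0.4, 0.2, -1.0]
finger_gap: 0.0454
gripper_force: 61.8
```

Call:
step_arm([
  {"offset":[-0.022,0.554,0],"angular":[0,0,0]},
  {"offset":[-0.022,0.554,0],"angular":[0,0,0]},
  {"offset":[-0.022,0.554,0],"angular":[0,0,0]},
  {"offset":[-0.022,0.554,0],"angular":[0,0,0]},
  {"offset":[-0.022,0.554,0],"angular":[0,0,0]},
])

```text
clock: 17.62
ee_pos: [0.525, 0.0423, 0.1864]
eef_rot: [[-0.985, -0.174, -0.002], [-0.174, 0.985, -0.0], [0.002, 0.0, -1.0]]
ft_force: [0.7, 0.4, -1.1]
finger_gap: 0.0459
gripper_force: 61.9
```

Call:
step_arm([
  {"offset":[0,0,0],"angular":[0,0,0.108]},
  {"offset":[0,0,0],"angular":[0,0,0.108]},
  {"offset":[0,0,0],"angular":[0,0,0.108]},
  {"offset":[0,0,0],"angular":[0,0,0.108]},
  {"offset":[0,0,0],"angular":[0,0,0.108]},
])

```text
clock: 18.25
ee_pos: [0.5253, 0.0406, 0.1862]
eef_rot: [[-0.779, 0.627, -0.002], [0.627, 0.779, -0.0], [0.002, -0.002, -1.0]]
ft_force: [1.3, 0.1, -1.6]
finger_gap: 0.0456
gripper_force: 62.0
```

Call:
step_arm([
  {"offset":[0,0,0],"angular":[0,0,0.108]},
  {"offset":[0,0,0],"angular":[0,0,0.108]},
  {"offset":[0,0,0],"angular":[0,0,0.108]},
  {"offset":[0,0,0],"angular":[0,0,0]},
  {"offset":[0,0,0],"angular":[0,0,0]},
])

```text
clock: 18.88
ee_pos: [0.5259, 0.0406, 0.1868]
eef_rot: [[-0.382, 0.924, -0.001], [0.924, 0.382, -0.0], [0.0, -0.001, -1.0]]
ft_force: [-0.0, -0.8, -1.3]
finger_gap: 0.0459
gripper_force: 62.0
```

```bash
python3 - <<'E'
from h import *
s=snapshot("wrist");save(s,"w7.png");np.savez("w7.npz",**s);r=bot.sense();print(r["clock"],r["ee_pos"],r["eef_rot"].round(3).tolist(),r["qpos"].round(3),r["ft_force"],r["torque"],r["finger_gap"])
uv,P,h=cloud(s);d=np.hypot(P[:,0]-.527,P[:,1]-.0405);a=(d<.043)&(P[:,2]>.055)&(P[:,2]<.064)&(d>.026);print("rim",a.sum(),circ(P[a]))
print(uv[a].min(0),uv[a].max(0))
E
```

```text
18.925 [0.52603923 0.04065819 0.18698496] [[-0.381, 0.924, -0.001], [0.924, 0.381, -0.0], [0.0, -0.001, -1.0]] [ 0.03   0.019  1.966 -0.     1.158 -0.361] [ 0.52758422  0.30480587 -0.50485447] [ 0.00088251 -0.02011483  0.02645186] 0.04546460005594092
rim 1378 (array([0.5274, 0.0401]), 0.0757, array([0.0567, 0.0597, 0.0609]))
[280 160] [356 221]
```

View pics/w7.png

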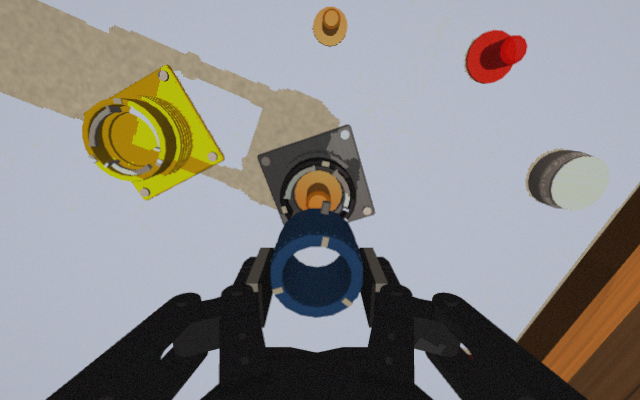

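The wrist view shows the ring upright in the grip with one pin bar at (325,241). The lamp notch bar behind it is at (326,183), so the angles match (pins −18.3°, notches −19°). I lower the ring.

Call:
step_arm([
  {"offset":[-0.007,0.008,0.4],"angular":[0,0,0]},
  {"offset":[0,0,0.35],"angular":[0,0,0]},
  {"offset":[0,0,0.2],"angular":[0,0,0]},
  {"offset":[0,0,0],"angular":[0,0,0]},
  {"offset":[0,0,0],"angular":[0,0,0]},
])

```text
clock: 19.55
ee_pos: [0.5282, 0.0403, 0.0933]
eef_rot: [[-0.38, 0.925, 0.001], [0.925, 0.38, 0.0], [-0.0, 0.001, -1.0]]
ft_force: [-0.3, -0.2, -0.7]
finger_gap: 0.0454
gripper_force: 62.0
```

Call:
step_arm([
  {"offset":[0,0,0],"angular":[0,0,0]},
  {"offset":[0,0,0],"angular":[0,0,0]},
  {"offset":[0,0,0],"angular":[0,0,0]},
  {"offset":[0,0,0],"angular":[0,0,0]},
])

```text
clock: 20.05
ee_pos: [0.5276, 0.0404, 0.0927]
eef_rot: [[-0.379, 0.925, 0.0], [0.925, 0.379, 0.0], [-0.0, 0.0, -1.0]]
ft_force: [0.4, -0.2, -1.0]
finger_gap: 0.0452
gripper_force: 62.0
```

Call:
step_arm([
  {"offset":[0.002,-0.005,0.05],"angular":[0,0,0]},
  {"offset":[0,0,0.05],"angular":[0,0,0]},
  {"offset":[0,0,0.03],"angular":[0,0,0]},
  {"offset":[0,0,0],"angular":[0,0,0]},
  {"offset":[0,0,0],"angular":[0,0,0]},
])

```text
clock: 20.68
ee_pos: [0.527, 0.0404, 0.0794]
eef_rot: [[-0.379, 0.925, 0.0], [0.925, 0.379, 0.0], [-0.0, 0.0, -1.0]]
ft_force: [0.5, 0.4, -0.3]
finger_gap: 0.046
gripper_force: 62.0
```

Call:
step_arm([
  {"offset":[0,0,0.02],"angular":[0,0,0]},
  {"offset":[0,0,0.02],"angular":[0,0,0]},
  {"offset":[0,0,0],"angular":[0,0,0]},
  {"offset":[0,0,0],"angular":[0,0,0]},
])

```text
clock: 21.18
ee_pos: [0.5269, 0.0403, 0.0754]
eef_rot: [[-0.379, 0.925, 0.0], [0.925, 0.379, -0.0], [-0.0, 0.0, -1.0]]
ft_force: [-0.1, -0.4, -0.9]
finger_gap: 0.0452
gripper_force: 62.0
```

Call:
step_arm([
  {"offset":[0,0,0.02],"angular":[0,0,0]},
  {"offset":[0,0,0.02],"angular":[0,0,0]},
  {"offset":[0,0,0],"angular":[0,0,0]},
  {"offset":[0,0,0],"angular":[0,0,0]},
])

```text
clock: 21.68
ee_pos: [0.5269, 0.0403, 0.0714]
eef_rot: [[-0.379, 0.925, -0.0], [0.925, 0.379, -0.0], [0.0, -0.0, -1.0]]
ft_force: [-0.1, 0.2, -1.1]
finger_gap: 0.0459
gripper_force: 62.0
```

Call:
step_arm([
  {"offset":[0,0,0.02],"angular":[0,0,0]},
  {"offset":[0,0,0.01],"angular":[0,0,0]},
  {"offset":[0,0,0],"angular":[0,0,0]},
  {"offset":[0,0,0],"angular":[0,0,0]},
])

```text
clock: 22.18
ee_pos: [0.5269, 0.0404, 0.0684]
eef_rot: [[-0.379, 0.925, 0.0], [0.925, 0.379, 0.0], [-0.0, 0.0, -1.0]]
ft_force: [-0.6, -0.1, -0.6]
finger_gap: 0.0457
gripper_force: 62.0
```

Call:
step_arm([
  {"offset":[0,0,0.01],"angular":[0,0,0]},
  {"offset":[0,0,0],"angular":[0,0,0]},
  {"offset":[0,0,0],"angular":[0,0,0]},
])

```text
clock: 22.55
ee_pos: [0.5269, 0.0403, 0.0674]
eef_rot: [[-0.379, 0.925, -0.0], [0.925, 0.379, -0.0], [0.0, -0.0, -1.0]]
ft_force: [-0.3, 0.5, -0.8]
finger_gap: 0.0457
gripper_force: 62.0
```

Call:
step_arm([
  {"offset":[0,0,0.005],"angular":[0,0,0]},
  {"offset":[0,0,0],"angular":[0,0,0]},
  {"offset":[0,0,0],"angular":[0,0,0]},
])

```text
clock: 22.92
ee_pos: [0.5269, 0.0403, 0.0669]
eef_rot: [[-0.379, 0.925, -0.0], [0.925, 0.379, 0.0], [0.0, -0.0, -1.0]]
ft_force: [0.1, 0.3, -1.2]
finger_gap: 0.0455
gripper_force: 62.0
```

Call:
step_arm([
  {"offset":[0,0,0.005],"angular":[0,0,0]},
  {"offset":[0,0,0],"angular":[0,0,0]},
  {"offset":[0,0,0],"angular":[0,0,0]},
])

```text
clock: 23.3
ee_pos: [0.527, 0.0404, 0.0665]
eef_rot: [[-0.379, 0.925, 0.0], [0.925, 0.379, 0.0], [-0.0, 0.0, -1.0]]
ft_force: [0.4, 0.0, -0.2]
finger_gap: 0.0457
gripper_force: 62.0
```

Call:
step_arm([
  {"offset":[0,0,0.003],"angular":[0,0,0]},
  {"offset":[0,0,0],"angular":[0,0,0]},
  {"offset":[0,0,0],"angular":[0,0,0]},
])

```text
clock: 23.68
ee_pos: [0.527, 0.0404, 0.0663]
eef_rot: [[-0.379, 0.925, 0.0], [0.925, 0.379, -0.0], [-0.0, 0.0, -1.0]]
ft_force: [0.1, -0.3, 2.0]
finger_gap: 0.0456
gripper_force: 62.1
```

Call:
step_arm([
  {"offset":[0,0,0.003],"angular":[0,0,0]},
  {"offset":[0,0,0],"angular":[0,0,0]},
  {"offset":[0,0,0],"angular":[0,0,0]},
])

```text
clock: 24.05
ee_pos: [0.5271, 0.0403, 0.0661]
eef_rot: [[-0.379, 0.925, 0.0], [0.925, 0.379, -0.0], [-0.0, 0.0, -1.0]]
ft_force: [-1.4, 0.1, 3.3]
finger_gap: 0.0456
gripper_force: 62.4
```

```bash
python3 - <<'E'
from h import *
F=[];
for i in range(6):
    r=bot.sense();F.append(np.r_[r["ee_pos"],r["ft_force"],r["torque"],r["joint_torque"][5]]);snapshot("wrist")
print(np.mean(F,0).round(5),np.std(F,0).round(3),r["clock"])
E
```

```text
[ 5.27070e-01  4.03400e-02  6.60500e-02 -1.15793e+00 -3.25500e-01
  4.11296e+00 -1.40700e-02  2.80070e-01 -9.92000e-03 -4.40000e-04] [0.    0.    0.    0.35  0.202 0.559 0.017 0.018 0.022 0.   ] 24.3
```

First touch on the lens is at TCP z 0.0664, so the ring underside is at 42.8 mm and the seat at 37.8 mm, agreeing with the earlier feel. The thread should touch near 33° and be snug near 42°. I ease off and turn clockwise in small steps.

Call:
step_arm([
  {"offset":[0,0,-0.004],"angular":[0,0,0]},
  {"offset":[0,0,0],"angular":[0,0,0.1]},
  {"offset":[0,0,0],"angular":[0,0,0.1]},
  {"offset":[0,0,0],"angular":[0,0,0]},
  {"offset":[0,0,0],"angular":[0,0,0]},
])

```text
clock: 24.98
ee_pos: [0.5272, 0.0404, 0.0662]
eef_rot: [[-0.077, 0.997, 0.001], [0.997, 0.077, 0.0], [0.0, 0.001, -1.0]]
ft_force: [0.7, 0.6, 1.8]
finger_gap: 0.0453
gripper_force: 62.3
```

Call:
step_arm([
  {"offset":[0,0,0],"angular":[0,0,0.05]},
  {"offset":[0,0,0],"angular":[0,0,0.05]},
  {"offset":[0,0,0],"angular":[0,0,0]},
  {"offset":[0,0,0],"angular":[0,0,0]},
])

```text
clock: 25.48
ee_pos: [0.527, 0.0403, 0.0662]
eef_rot: [[0.08, 0.997, 0.0], [0.997, -0.08, 0.0], [0.0, 0.0, -1.0]]
ft_force: [0.1, -0.6, 2.8]
finger_gap: 0.0457
gripper_force: 62.3
```

```bash
cat >> h.py <<'E'
def feel():
    F=[]
    for i in range(5):
        r=bot.sense();R=r["eef_rot"];F.append(np.r_[r["ee_pos"]*1e3,r["ft_force"],r["torque"]]);snapshot("wrist")
    a=np.degrees(np.arctan2(R[1,0],R[0,0]));print("pin past notch",round(112.4+.7*-1-a,2),np.mean(F,0).round(3),"t",r["clock"],"gap",r["finger_gap"],"tau6",r["joint_torque"][5])
E
python3 -c "from h import *;feel()"
```

```text
pin past notch 26.36 [ 5.26997e+02  4.03380e+01  6.62320e+01  1.47000e-01 -1.28000e-01
  2.30700e+00 -6.00000e-03 -8.60000e-02 -2.20000e-02] t 25.675 gap 0.04571226111335745 tau6 -0.016557368799112737
```

Call:
step_arm([
  {"offset":[0,0,0],"angular":[0,0,0.033]},
  {"offset":[0,0,0],"angular":[0,0,0]},
  {"offset":[0,0,0],"angular":[0,0,0]},
])

```text
clock: 26.1
ee_pos: [0.5269, 0.0403, 0.0662]
eef_rot: [[0.133, 0.991, -0.0], [0.991, -0.133, -0.0], [-0.0, -0.0, -1.0]]
ft_force: [1.1, 0.2, 2.3]
finger_gap: 0.0456
gripper_force: 62.3
```

Call:
step_arm([
  {"offset":[0,0,0],"angular":[0,0,0.022]},
  {"offset":[0,0,0],"angular":[0,0,0]},
  {"offset":[0,0,0],"angular":[0,0,0]},
])

```text
clock: 26.48
ee_pos: [0.5268, 0.0403, 0.0662]
eef_rot: [[0.168, 0.986, -0.0], [0.986, -0.168, -0.0], [-0.0, -0.0, -1.0]]
ft_force: [-0.5, 0.3, 2.1]
finger_gap: 0.0457
gripper_force: 62.3
```

Call:
step_arm([
  {"offset":[0,0,0],"angular":[0,0,0.022]},
  {"offset":[0,0,0],"angular":[0,0,0]},
  {"offset":[0,0,0],"angular":[0,0,0]},
])

```text
clock: 26.85
ee_pos: [0.5269, 0.0403, 0.0662]
eef_rot: [[0.202, 0.979, -0.0], [0.979, -0.202, 0.0], [-0.0, -0.0, -1.0]]
ft_force: [-0.0, 0.9, 3.3]
finger_gap: 0.0458
gripper_force: 62.3
```

```bash
python3 -c "from h import *;feel()"
```

```text
pin past notch 33.33 [ 5.26873e+02  4.03350e+01  6.62180e+01  9.70000e-02  1.70000e-02
  2.76800e+00  2.70000e-02  2.20000e-02 -3.90000e-02] t 27.05 gap 0.04567291797022495 tau6 -0.02535492356400937
```

Call:
step_arm([
  {"offset":[0,0,0],"angular":[0,0,0.022]},
  {"offset":[0,0,0],"angular":[0,0,0]},
  {"offset":[0,0,0],"angular":[0,0,0]},
])

```text
clock: 27.48
ee_pos: [0.5269, 0.0403, 0.0662]
eef_rot: [[0.235, 0.972, -0.0], [0.972, -0.235, 0.0], [0.0, -0.0, -1.0]]
ft_force: [-0.0, 0.4, 3.4]
finger_gap: 0.0455
gripper_force: 62.3
```

```bash
python3 -c "from h import *;feel()"
```

```text
pin past notch 35.31 [ 5.26895e+02  4.03340e+01  6.62160e+01 -1.90000e-02  3.14000e-01
  2.69700e+00 -5.00000e-03  3.00000e-03 -9.00000e-03] t 27.675 gap 0.045935007145586224 tau6 -0.026119641261175275
```

Call:
step_arm([
  {"offset":[0,0,0],"angular":[0,0,0.022]},
  {"offset":[0,0,0],"angular":[0,0,0]},
  {"offset":[0,0,0],"angular":[0,0,0]},
])

```text
clock: 28.1
ee_pos: [0.5269, 0.0403, 0.0662]
eef_rot: [[0.269, 0.963, -0.0], [0.963, -0.269, -0.0], [-0.0, 0.0, -1.0]]
ft_force: [0.4, 0.7, 1.7]
finger_gap: 0.0456
gripper_force: 62.2
```

```bash
python3 -c "from h import *;feel()"
```

```text
pin past notch 37.29 [ 5.26899e+02  4.03210e+01  6.61750e+01  4.33000e-01 -7.50000e-02
  1.87000e+00 -6.00000e-03 -3.90000e-02 -1.40000e-02] t 28.3 gap 0.045357712209007854 tau6 -0.028302388382144272
```

Thread contact began at about 36.8° with the seat already pressed by some 3.6 N, which puts unloaded first touch at about 34° and snug at about 43.5°. I turn on, following the thread down.

Call:
step_arm([
  {"offset":[0,0,0.0015],"angular":[0,0,0.022]},
  {"offset":[0,0,0],"angular":[0,0,0]},
  {"offset":[0,0,0],"angular":[0,0,0]},
])

```text
clock: 28.72
ee_pos: [0.5269, 0.0403, 0.0661]
eef_rot: [[0.302, 0.953, 0.0], [0.953, -0.302, -0.0], [0.0, 0.0, -1.0]]
ft_force: [-0.4, -0.3, 2.5]
finger_gap: 0.0457
gripper_force: 62.2
```

```bash
python3 -c "from h import *;feel()"
```

```text
pin past notch 39.27 [ 5.26942e+02  4.03130e+01  6.60890e+01  2.96000e-01 -2.64000e-01
  1.98700e+00 -8.00000e-02 -7.40000e-02 -1.30000e-02] t 28.925 gap 0.04566277442474255 tau6 -0.020555017981678247
```

Call:
step_arm([
  {"offset":[0,0,0.0015],"angular":[0,0,0.022]},
  {"offset":[0,0,0],"angular":[0,0,0]},
  {"offset":[0,0,0],"angular":[0,0,0]},
])

```text
clock: 29.35
ee_pos: [0.527, 0.0403, 0.066]
eef_rot: [[0.335, 0.942, 0.0], [0.942, -0.335, -0.0], [0.0, 0.0, -1.0]]
ft_force: [0.7, -1.5, 0.4]
finger_gap: 0.0456
gripper_force: 62.2
```

```bash
python3 -c "from h import *;feel()"
```

```text
pin past notch 41.25 [ 5.26979e+02  4.03310e+01  6.59670e+01  3.67000e-01 -1.07800e+00
  1.94500e+00 -1.19000e-01 -1.05000e-01 -1.00000e-03] t 29.55 gap 0.04571908904242206 tau6 -0.009868047782219946
```

Call:
step_arm([
  {"offset":[0,0,-0.0025],"angular":[0,0,0]},
  {"offset":[0,0,0],"angular":[0,0,0]},
  {"offset":[0,0,0],"angular":[0,0,0]},
])

```text
clock: 29.98
ee_pos: [0.5269, 0.0403, 0.066]
eef_rot: [[0.335, 0.942, 0.0], [0.942, -0.335, -0.0], [-0.0, 0.0, -1.0]]
ft_force: [1.3, -0.7, 0.2]
finger_gap: 0.0459
gripper_force: 62.0
```

```bash
python3 -c "from h import *;feel()"
```

```text
pin past notch 41.25 [ 5.26917e+02  4.03240e+01  6.60300e+01  1.40700e+00 -5.78000e-01
 -8.51000e-01 -1.43000e-01 -3.34000e-01 -1.00000e-02] t 30.175 gap 0.04561565638634909 tau6 -0.013598119548987597
```

Call:
step_arm([
  {"offset":[0,0,0.0015],"angular":[0,0,0.02]},
  {"offset":[0,0,0.0015],"angular":[0,0,0.02]},
  {"offset":[0,0,0],"angular":[0,0,0]},
  {"offset":[0,0,0],"angular":[0,0,0]},
  {"offset":[0,0,0],"angular":[0,0,0]},
])

```text
clock: 30.85
ee_pos: [0.5268, 0.0403, 0.0658]
eef_rot: [[0.393, 0.919, -0.0], [0.919, -0.393, 0.0], [-0.0, -0.0, -1.0]]
ft_force: [1.3, -1.2, -1.2]
finger_gap: 0.0456
gripper_force: 62.1
```

```bash
python3 -c "from h import *;feel()"
```

```text
pin past notch 44.86 [ 5.26819e+02  4.03150e+01  6.58260e+01  1.38900e+00 -1.04300e+00
 -1.04400e+00 -1.66000e-01 -2.45000e-01  6.30000e-02] t 31.05 gap 0.04565530985439776 tau6 0.039885230362415314
```

Call:
step_arm([
  {"offset":[0,0,0.001],"angular":[0,0,0.011]},
  {"offset":[0,0,0],"angular":[0,0,0]},
  {"offset":[0,0,0],"angular":[0,0,0]},
])

```text
clock: 31.48
ee_pos: [0.5269, 0.0403, 0.0657]
eef_rot: [[0.409, 0.913, -0.0], [0.913, -0.409, -0.0], [-0.0, -0.0, -1.0]]
ft_force: [-0.1, -0.5, -0.9]
finger_gap: 0.0455
gripper_force: 62.3
```

```bash
python3 -c "from h import *;feel()"
```

```text
pin past notch 45.84 [ 5.26862e+02  4.03140e+01  6.57700e+01  6.11000e-01 -1.16200e+00
 -7.49000e-01 -2.16000e-01 -1.61000e-01  1.96000e-01] t 31.675 gap 0.045593384830838614 tau6 0.19285845570266247
```

The turning moment rose to about 0.2 N m, the seat is pressed about 0.75 mm (≈11 N) and the arm is vertically neutral, so it is snug. I release, retreat and check.

Call:
step_arm([
  {"offset":[0,0,0],"angular":[0,0,0]},
  {"offset":[0,0,0],"angular":[0,0,0]},
  {"offset":[0,0,0],"angular":[0,0,0]},
  {"offset":[0,0,0],"angular":[0,0,0]},
], fingers=-0.7)

```text
clock: 32.22
ee_pos: [0.527, 0.0404, 0.0659]
eef_rot: [[0.409, 0.912, 0.0], [0.912, -0.409, 0.0], [0.0, 0.0, -1.0]]
ft_force: [0.3, 0.3, -0.5]
finger_gap: 0.0729
gripper_force: 0.0
```

Call:
step_arm([
  {"offset":[0,0,-0.2],"angular":[0,0,0]},
  {"offset":[0,0,-0.45],"angular":[0,0,0]},
  {"offset":[-0.2,0,-0.5],"angular":[0,0,0]},
  {"offset":[-0.2,0,-0.35],"angular":[0,0,0]},
  {"offset":[0,0,0],"angular":[0,0,0]},
])

```text
clock: 32.85
ee_pos: [0.5127, 0.0029, 0.2199]
eef_rot: [[0.41, 0.912, 0.008], [0.912, -0.41, -0.0], [0.003, 0.007, -1.0]]
ft_force: [0.0, 0.8, -0.9]
finger_gap: 0.0723
gripper_force: 0.0
```

Call:
step_arm([
  {"offset":[0,0,0],"angular":[0,0,0]},
  {"offset":[0,0,0],"angular":[0,0,0]},
  {"offset":[0,0,0],"angular":[0,0,0]},
])

```text
clock: 33.22
ee_pos: [0.5098, 0.0042, 0.2141]
eef_rot: [[0.408, 0.913, -0.003], [0.913, -0.408, 0.0], [-0.001, -0.003, -1.0]]
ft_force: [-0.0, -0.2, -0.1]
finger_gap: 0.0727
gripper_force: 0.0
```

```bash
python3 - <<'E'
from h import *
s=snapshot("wrist");save(s,"w8.png");np.savez("w8.npz",**s);r=bot.sense();print(r["clock"],r["ee_pos"],r["eef_rot"].round(3).tolist(),r["finger_gap"],r["ft_force"])
uv,P,h=cloud(s);d=np.hypot(P[:,0]-.527,P[:,1]-.0404)
a=(d<.045)&(P[:,2]>.055)&(P[:,2]<.064);print("rim",a.sum(),circ(P[a]))
b=(d<.03)&(P[:,2]>.078)&(P[:,2]<.095)&(h[:,0]>95)&(h[:,0]<125)&(h[:,1]>90);print("ring",b.sum(),circ(P[b]))
A=np.c_[P[b][:,:2]-[.527,.0404],np.ones(b.sum())];print("plane",np.linalg.lstsq(A,P[b][:,2],rcond=None)[0].round(4))
x,y=uv[a].mean(0).astype(int);x0,y0=x-50,y-50;print(x0,y0)
cv2.imwrite("pics/w8c.png",cv2.resize(s["pixels"][y0:y0+95,x0:x0+110],None,fx=6,fy=6,interpolation=cv2.INTER_CUBIC)[:,:,::-1])
E
```

```text
33.275 [0.50992718 0.00417937 0.21441703] [[0.409, 0.913, -0.002], [0.913, -0.409, 0.0], [-0.001, -0.002, -1.0]] 0.07272078525283032 [-0.56018476  0.03205765 -0.10769155]
rim 1798 (array([0.5273, 0.0399]), 0.0764, array([0.0569, 0.0597, 0.061 ]))
ring 903 (array([0.5263, 0.0404]), 0.0489, array([0.0827, 0.084 , 0.085 ]))
plane [0.0056 0.0032 0.0838]
268 100
```

View pics/w8c.png

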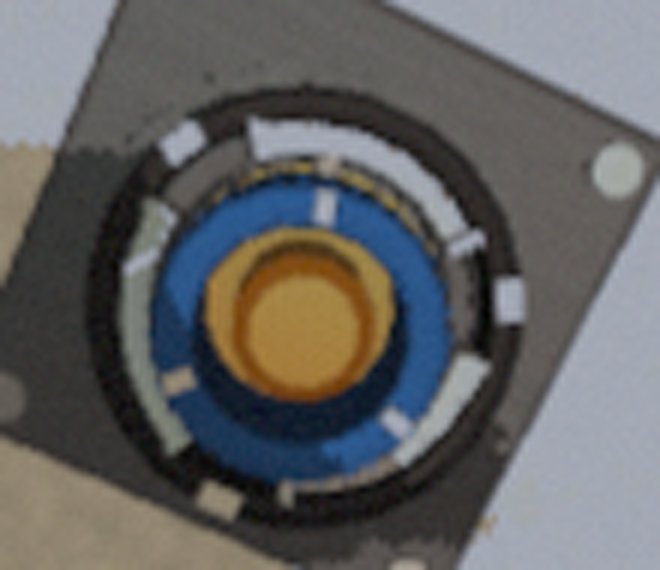

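The view shows the ring level over the lens, with the pin tip under the ramp. Ring bars are at crop (324,207), (180,380) and (397,423); notch bars are at (183,142), (510,300) and (218,500). One last angle check before handing in.

```bash
python3 - <<'E'
from h import *
w=dict(np.load("w8.npz"));o=[268,100]
def ang(uv,z):
    p=onz(w,np.array(uv)/6+o,z)[:,:2];c=p.mean(0);d=p-c;c=np.array([.5268,.0402]) if z<.07 else np.array([.5265,.0404]);d=p-c
    return (np.degrees(np.arctan2(d[:,1],d[:,0]))%120).round(1)
n=ang([[183,142],[510,300],[218,500]],.06);r=ang([[324,207],[180,380],[397,423]],.084);print(n,r,"cw past notch",(n.mean()-r.mean())%120)
for nme in("top","side"):
    s=snapshot(nme);save(s,nme+"9.png");z=dict(np.load(nme+"0.npz"));d=np.abs(s["pixels"].astype(int)-z["pixels"]).sum(2)>90
    nn,l,st,ce=cv2.connectedComponentsWithStats(cv2.morphologyEx(d.astype(np.uint8),cv2.MORPH_OPEN,np.ones((3,3))));print(nme,[(int(st[i][4]),ce[i].round().tolist()) for i in range(1,nn) if st[i][4]>15])
E
```

```text
[100.3  99.7 102.3] [53.9 57.7 54.1] cw past notch 45.53333333333334
top [(18158, [424.0, 275.0]), (55, [452.0, 188.0]), (238, [258.0, 194.0]), (21, [445.0, 192.0]), (972, [119.0, 313.0]), (23, [101.0, 293.0]), (748, [19.0, 325.0]), (57, [104.0, 319.0]), (68, [163.0, 321.0]), (594, [65.0, 339.0]), (2772, [206.0, 367.0]), (52, [133.0, 348.0]), (53, [151.0, 358.0]), (30, [168.0, 369.0]), (38, [263.0, 389.0]), (69, [275.0, 393.0]), (58, [392.0, 396.0]), (19, [238.0, 398.0])]
side [(615, [112.0, 12.0]), (122, [329.0, 4.0]), (96, [309.0, 11.0]), (33, [334.0, 13.0]), (18, [335.0, 20.0]), (44, [130.0, 32.0]), (64, [117.0, 36.0]), (236, [10.0, 67.0]), (973, [128.0, 70.0]), (2378, [316.0, 115.0]), (29, [20.0, 95.0]), (37, [23.0, 102.0]), (55, [27.0, 112.0]), (278, [35.0, 134.0]), (231, [5.0, 135.0]), (186, [10.0, 157.0]), (29, [337.0, 154.0]), (155, [31.0, 161.0]), (33, [48.0, 161.0]), (225, [69.0, 177.0]), (44, [2.0, 172.0]), (3245, [112.0, 214.0]), (227, [277.0, 192.0]), (441, [73.0, 210.0]), (135, [316.0, 204.0]), (726, [26.0, 230.0]), (28, [46.0, 217.0]), (1061, [296.0, 253.0]), (36, [87.0, 250.0]), (24, [238.0, 252.0]), (3448, [189.0, 292.0]), (84, [84.0, 274.0]), (750, [413.0, 283.0]), (787, [3.0, 331.0]), (60, [101.0, 377.0]), (108, [19.0, 389.0])]
```

The ring stands 45.5° past the notch, level and holding. Apart from the arm, its shadow, the lens, the ring and the lamp, nothing has changed, so the bystanders are where they were. I hand it in.

```bash
python3 -c "
from plant import bot
print(bot.close_job())"
```

```text
the job is handed in; nothing more can be done
None
```

The job is handed in at about 33 s of the 72 s allowed: the amber lens is home in the black lamp, and the blue ring is screwed to about 45.5° past the notch. By my own estimate it clamps with roughly 11 N at a turning moment of about 0.2 N m; the gripper is clear and the bystanders look undisturbed.

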